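# Put the tea light away and lock the press-and-turn cap

### The arm

A 7-joint arm with a two-finger parallel gripper is mounted at the origin on a cart in front of the work surface, level with it; the furniture and walls round the work are solid. World frame = base frame: x ahead of the robot, y to its left, z up, the work surface at z = 0. Lengths are in m, angles in rad, forces in N, time in s.
With the tool pointing down it reaches from about 0.425 to 0.825 m from the base axis. Payload 3.6 kg.
Tool frame: the origin (TCP) lies on the centre line of the jaws, within the pads' length; the fingertips stand bot.tips_ahead ahead of it and the grasp point (between the pads) lies 3 mm ahead of it (bot.tips_ahead is the distance from the TCP to the fingertips, in m); z points along the fingers, y is the line along which they close (so a half turn about z gives the same grasp; the last joint's range is limited). The gripper opens to 85 mm and grips with 20 to 120 N. Pads are 22 mm wide; open, the fingers measure 114 mm over their backs; the gripper's body (76 mm by 85 mm) begins 54 mm behind the grasp point. The pads swing forward as they close: fully open they stand 13 mm farther back than shut.
Start: joints at [1.212, 0.615, -0.013, 1.423, 0.008, 1.103, -0.04], TCP at [0.212, -0.614, 0.253] pointing down, gripper open.
Joint ranges: [-3.12, 3.12], [-0.3, 2.06], [-1.34, 1.32], [0.26, 2.42], [-1.36, 4.5], [0.01, 1.98], [-2.84, 2.84]. Speed limits (rad/s): [2.79, 2.79, 3.14, 3.14, 3.14, 3.14, 3.14].

### API

Orientations are given as a unit quaternion [w, x, y, z].
In Python, from workcell import get_state, imaging, job, finder, bot gives the robot as it stands. The module is installed in compiled form; this text tells all that it offers.
- The arm moves only by the tool drive_tool, never from a script. Its arguments are lists of equal length, an entry for each row: "travel": the shift along the tool's x, y, z in m, a list of three; "turn": the turn, a rotation vector about the tool's x, y, z in rad, a list of three; "fingers": the finger opening in m, from 0 to 0.0854. In form: {"travel": [[x, y, z], ...], "turn": [[rx, ry, rz], ...], "fingers": [fingers, ...]}. A call has 1 to 10 rows; each row shifts and turns the commanded pose from where the row before left it, along the tool's axes as they then stand; what a row does not reach is not made up. A row lasts 1/8 s, in which the tool goes at most 62.5 mm and 10.7 degrees, less where a joint would pass 70% of its speed; a pose out of reach is approached as far as the arm can. A call is refused whole if a number of a shift passes 0.0625 or a number of a turn 0.188, either way. A call with a gripper value outside its range is refused whole. The fingers move at their own pace and stop on an object; "grip_force" is the grip in N (left out, the last holds). Time passes only in rows, so rows that do not move let the fingers close. It gives the time, the measured TCP pose, the force, the opening and the grip force at its end, in the units of the state.
- get_state(): the state, without advancing time (a new reading comes with each control period).
- imaging.camera(name): name is "scene" or "top" or "wrist"; returns a dict with "color" (400x640x3 uint8, red, green, blue), "fx", "fy", "cx", "cy" (pixels), "position" and "rotation" of the camera in the world; the wrist camera has in their place "tool_from_camera" (4x4, takes a point from camera to tool coordinates, whose origin is the TCP and whose axes are the flange's). Camera axes: x right, y up, looking along -z (the intrinsics and any distortion apply to the point x, -y, -z); pixel columns grow to the right and rows downward; lengths in m; the calibration is good to about 2 mm. A picture is of the moment at which its call begins: read the wrist's pose just before it. There is no depth.
- job.hand_in(): hands the job in; it is judged then, once.
Trained networks look in a picture, given as the dict that the camera call returned (one of the last four; its "shot" number tells which), for a name from the list of things; names that differ only in an ending like _2 or _b are one class to them, and where a whole thing is asked for, a point or a joint stands for the part that bears it (a point fixed in the world has none). Each returns a list of dicts, best first, with "conf" (0 to 1); they miss things now and then, are a little off and sometimes report something else, mostly with a low value. They report only what shows in the picture. A call takes as long as a camera call. They do not tell look-alikes from the thing itself.
- finder.search_frame(picture, target): "at" ([x, y, z] in m, in world coordinates, good to about 4 mm: the middle of the surface that is visible of it).
- finder.landmark_of(picture, target): "at" ([x, y, z] in m, in world coordinates, good to about 4 mm: a listed point, or the origin of a listed thing).
The state is a dict: "clock": time; "q": joint angles; "joint_velocities": joint speeds; "joint_efforts": joint torques, N m; "position": TCP position; "eef_rot": TCP orientation; "contact_force": force on the tool from outside, world axes, zero at the start; "moment": the same for the moment, N m; "opening": finger opening in m; "finger_force": force on a finger pad.
Only numpy, scipy, OpenCV 4.12 (cv2) and the standard library are available. Lean on these libraries where they do the work, as an engineer would, in place of code of your own. Each camera call takes 0.05 s, during which the arm holds its last target. There are 200 camera calls.

### The job

Put the tea light into the open white tub, then fit the tub's grey cap over its neck and lock it like a child-safe cap: press it down against its spring, turn it clockwise to the stop and let go, so that it stays held down. Do not knock over the things standing around.

Things in the scene. Friction and masses are not known exactly. Their poses are not given: they have to be found in the camera images.
- tub: White round plastic tub fixed to the worktop on a black rubber foot 104 mm across; origin centre of underside, z up. Body 96 mm wide up to a flat shoulder 64 mm high. Above it an open neck 68 mm wide (top 6 mm taper to 63), rim 90 mm high, mouth 60 mm wide, inner floor 6 mm high. Upright ridges on the body's side mark tub +x and -x.
- lug_a (a point): Outer end, underside, of the neck lug on the tub's +x side (its twin is on -x). Each lug is 60 degrees wide, out to 40 mm radius, 76 to 80 mm above the tub's origin. Gaps of 120 degrees between them face tub +y and -y. Below each lug a pocket: its clockwise end (from above) has a stop 9 mm deep, its anticlockwise end a hump 4 mm deep.
- cap: Loose round grey plastic cap lying open side down, 92 mm wide, 34 mm high without its bar, about 0.16 kg; origin centre of the skirt's underside, z up. Two inner lugs, 34 degrees wide, lie at its +x and -x sides, under the ends of the grip bar, 1 to 5 mm above the origin, inner radius 36.5 mm (2.5 mm clear of the neck). Half a turn makes no difference.
- cap_bar (a point): Middle of the top of the cap's upright grip bar, 58 mm above the cap's origin. The bar is 64 mm long along the cap's x, 14 mm thick along y and rises 24 mm from the cap's top. Fitting: cap goes over the neck with the bar 50 to 130 degrees anticlockwise (from above) of tub x, so its lugs pass the gaps; it then rests with its origin about 74 mm above the tub's.
- seal (a joint): Sprung disc in the cap, meets the tub's rim: 0 relaxed, grows as pushed in (m, 1100 N/m). Cap origin 64.5 to 66.5 mm above the tub's (9 to 11 N; disc 0.0085 to 0.0105; at 64 the skirt meets the shoulder): the cap turns clockwise past the humps to the stops, where its bar is in line with tub x within 5 degrees. Let go, it rises to 71 mm (disc 0.004), lugs locked in the pockets.
- tea_light: Small round candle in a shiny metal cup, 38 mm in diameter, 15 mm high, loose on the worktop; origin at the centre of its underside.
- back_jar: Small spice jar with dark cap standing loose farther back, before the microwave, 41 mm in diameter, 105 mm high; origin under its centre. A bystander.
- tin: Food tin standing loose, 75 mm in diameter, 58 mm high; origin under its centre. A bystander.
- front_jar: Small spice jar with dark cap standing loose near the front edge of the worktop, 41 mm in diameter, 105 mm high; origin under its centre. A bystander.
Mind the look-alikes: they are no part of the job. Of the things that look like the tea_light, the largest one is meant. Leave any turquoise look-alike of the cap alone.

How it is judged:
By the outcome, as a careful person would: the job done as asked, in the order asked, and still so for the second after the job is handed in, with the robot touching nothing.
It also fails if it takes over 54 s, if anything falls off the work surface, if the arm or the gripper's body presses on something with over 40 N, if the wrist force passes 120 N, or if a joint passes its speed limit or range.

## Working session

There is one attempt and no reset: what is moved stays moved. The work goes in short steps, Python scripts to look and compute and a tool call to move; the robot and the scene stay as the last step left them, time stands still between calls to the robot, and variables do not carry over. Pictures are saved under pics/ and viewed, at most 10 in all, crops included, and the job is handed in when it is done.

Besides the shell and the picture viewer there is one more tool, called after "Emit:" as name(argument=value, ...) on one line, values as JSON. drive_tool: Moves the arm, as the interface text tells. Its arguments: {"type":"object","properties":{"travel":{"type":"array"},"turn":{"type":"array"},"fingers":{"type":"array"},"grip_force":{"type":"number"}},"required":["travel","turn","fingers"]}

```bash
mkdir -p pics
cat > h.py <<'E'
from workcell import get_state, imaging, job, finder, bot
import numpy as np, cv2
from scipy.spatial.transform import Rotation as R
def rot(q): return R.from_quat([q[1],q[2],q[3],q[0]])
def save(p,n,crop=None,s=1):
    im=p["color"][:,:,::-1]
    if crop: im=im[crop[1]:crop[3],crop[0]:crop[2]]
    cv2.imwrite("pics/"+n,cv2.resize(im,None,fx=s,fy=s,interpolation=cv2.INTER_CUBIC))
def campose(p,st=None):
    if "position" in p: 
        r=np.array(p["rotation"]); r=r if r.shape==(3,3) else rot(r).as_matrix()
        return np.array(p["position"]),r
    T=np.array(p["tool_from_camera"]);Rt=rot(st["eef_rot"]).as_matrix()
    return np.array(st["position"])+Rt@T[:3,3],Rt@T[:3,:3]
def pix2w(p,u,v,z,st=None):
    c,r=campose(p,st); d=r@np.array([(u-p["cx"])/p["fx"],-(v-p["cy"])/p["fy"],-1]); return c+d*(z-c[2])/d[2]
def w2pix(p,X,st=None):
    c,r=campose(p,st); a=r.T@(np.array(X)-c); return [round(p["cx"]+p["fx"]*a[0]/-a[2],1),round(p["cy"]-p["fy"]*a[1]/-a[2],1)]
E
python3 - <<'E'
from h import *
s=get_state();print(s,bot.tips_ahead)
for c in("scene","top"):
    p=imaging.camera(c);save(p,c+"0.png"); print(c,[k for k in p],p["position"])
    for t in("tub","lug_a","cap","cap_bar","tea_light","back_jar","tin","front_jar"):
        for d in finder.landmark_of(p,t): 
            if d["conf"]>.2: print(t,np.round(d["at"],3),round(d["conf"],2),w2pix(p,d["at"]))
E
```

```text
{'clock': 0.0, 'q': array([ 1.21151968,  0.61594951, -0.01264305,  1.42492991,  0.00811553,
        1.10339625, -0.04040421]), 'joint_velocities': array([ 1.18708714e-03, -7.85962836e-05,  1.71509975e-03, -5.45584557e-04,
        3.21325133e-04, -1.03380928e-06, -3.32426372e-04]), 'joint_efforts': array([-6.01416123e-04, -4.69213021e+01,  2.59140842e-01, -1.71030521e+01,
        9.97280673e-03,  9.56425618e-03, -3.65604379e-06]), 'position': array([ 0.21211789, -0.61365247,  0.25210807]), 'eef_rot': array([-1.29490161e-03,  9.86180949e-01,  1.65666544e-01, -2.36584574e-04]), 'contact_force': array([-0.49622932, -0.3303131 , -0.67006861]), 'moment': array([ 0.04694986, -0.00903137,  0.01811056]), 'finger_force': 0.0, 'opening': 0.0855336409583152} 0.022
scene ['color', 'fx', 'fy', 'cx', 'cy', 'position', 'rotation', 'shot'] [ 0.14704724 -0.54863662  0.56548436]
tub [ 0.514 -0.006  0.004] 0.58 [np.float64(322.3), np.float64(244.2)]
tub [ 0.405  0.078 -0.004] 0.43 [np.float64(263.5), np.float64(243.8)]
lug_a [0.552 0.001 0.071] 0.83 [np.float64(335.2), np.float64(213.6)]
cap [0.486 0.24
[... 1142 characters left out ...]
[np.float64(340.0), np.float64(197.5)]
cap [ 0.491  0.235 -0.002] 0.74 [np.float64(240.5), np.float64(228.6)]
cap [0.62  0.316 0.006] 0.73 [np.float64(207.4), np.float64(174.5)]
cap_bar [0.621 0.316 0.059] 0.73 [np.float64(201.8), np.float64(169.7)]
cap_bar [0.492 0.24  0.055] 0.63 [np.float64(234.1), np.float64(226.6)]
tea_light [ 0.549 -0.246  0.   ] 0.67 [np.float64(442.1), np.float64(204.4)]
tea_light [ 0.464 -0.245 -0.004] 0.56 [np.float64(442.7), np.float64(240.1)]
tea_light [ 0.515 -0.174 -0.   ] 0.56 [np.float64(412.5), np.float64(218.7)]
tin [ 0.66   0.188 -0.002] 0.64 [np.float64(261.9), np.float64(159.2)]
front_jar [ 0.404  0.072 -0.001] 0.66 [np.float64(309.1), np.float64(265.8)]
```

View pics/scene0.png

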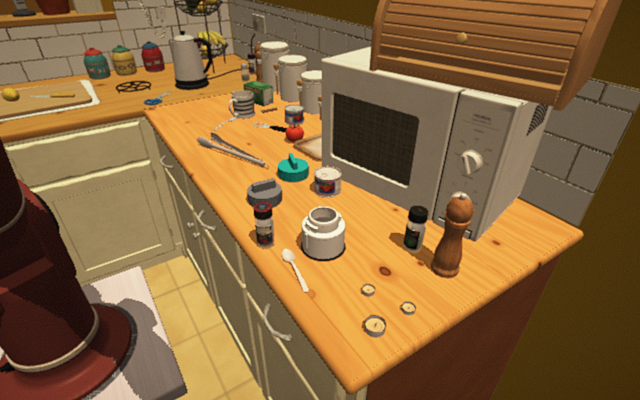

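View pics/top0.png

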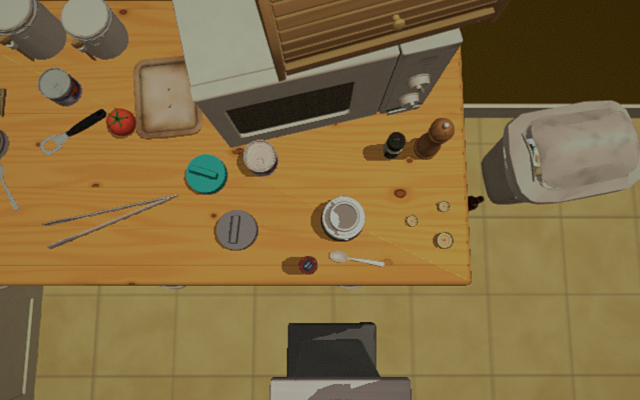

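The tea-light look-alikes in the top view are at (444,240), (444,206) and (411,220). The one at (444,240) looks largest. The grey cap is at (236,230) and the turquoise one at (207,174). I'll confirm this in one enlarged crop and measure the angles too.

Run:
```python
from h import *
p=imaging.camera("top"); save(p,"crop.png",(200,150,470,280),2.9)
L=[]
for t in("tub","lug_a","cap","cap_bar","tea_light"):
    for d in finder.landmark_of(p,t):
        if d["conf"]>.4: print(t,np.round(d["at"],3),round(d["conf"],2))
for n,(u,v,z) in dict(big=(444,240.5,.015),b=(444,206.5,.012),c=(411.5,220.5,.012)).items(): print(n,pix2w(p,u,v,z))
```

```text
tub [ 0.511 -0.007 -0.004] 0.82
tub [ 0.556 -0.003  0.076] 0.67
lug_a [ 0.555 -0.002  0.075] 0.87
cap [0.619 0.312 0.006] 0.82
cap [ 0.492  0.24  -0.002] 0.78
cap_bar [0.623 0.313 0.056] 0.86
cap_bar [0.492 0.24  0.055] 0.84
tea_light [ 0.549 -0.248 -0.   ] 0.66
tea_light [ 0.509 -0.17  -0.003] 0.6
tea_light [ 0.461 -0.247 -0.006] 0.59
big [ 0.46229412 -0.24287876  0.015     ]
b [ 0.54262399 -0.24673526  0.012     ]
c [ 0.50936609 -0.16883493  0.012     ]
```

View pics/crop.png

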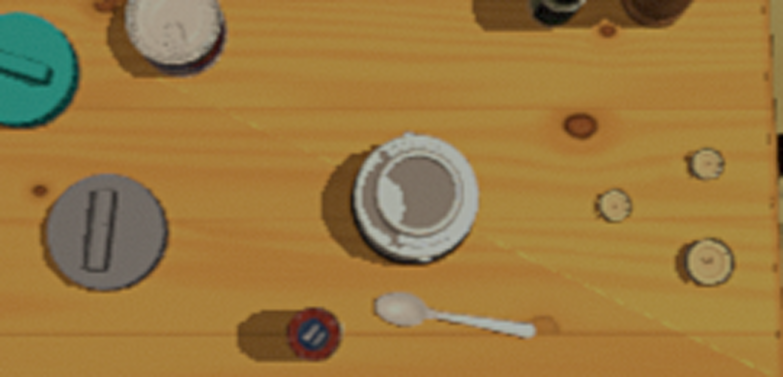

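Emit:
drive_tool(travel=[[0, 0, 0], [0, 0, 0], [0.032, -0.046, 0], [0.032, -0.046, 0], [0.032, -0.046, 0], [0.032, -0.046, 0], [0.032, -0.046, 0], [0.031, -0.046, 0.02], [0.031, -0.046, 0.02], [0.031, -0.047, 0.02]], turn=[[0, 0, 0.166], [0, 0, 0.167], [0, 0, 0], [0, 0, 0], [0, 0, 0], [0, 0, 0], [0, 0, 0], [0, 0, 0], [0, 0, 0], [0, 0, 0]], fingers=[0.06, 0.06, 0.06, 0.06, 0.06, 0.06, 0.06, 0.06, 0.06, 0.06])

```text
clock: 2.45
position: [0.4666, -0.2441, 0.1932]
eef_rot: [0.0, 1.0, -0.0, 0.001]
contact_force: [1.2, -0.5, 0.3]
opening: 0.06
finger_force: 0.0
```

The crop shows the largest candle at crop pixel (708,262), about 54 px wide, against 36 px for those at (706,163) and (613,206), so it is the one meant. The grey cap's bar lies nearly along world x. Next is a look from the wrist camera.

Run:
```python
from h import *
s=get_state();p=imaging.camera("wrist"); save(p,"w1.png"); print(p["tool_from_camera"],s["position"])
for f in (finder.landmark_of,finder.search_frame):
  for d in f(p,"tea_light"): print(np.round(d["at"],4),round(d["conf"],2),w2pix(p,d["at"],s))
```

```text
[[ 8.06816324e-04  9.44625220e-01  3.28150184e-01  8.49921771e-02]
 [ 9.99999574e-01 -6.14792388e-04 -6.88915005e-04  3.47722964e-04]
 [-4.49022253e-04  3.28150599e-01 -9.44625313e-01 -1.19882906e-01]
 [ 0.00000000e+00  0.00000000e+00  0.00000000e+00  1.00000000e+00]] [ 0.46658098 -0.24407787  0.1931806 ]
[ 0.5468 -0.2456  0.0026] 0.8 [np.float64(322.3), np.float64(104.2)]
[ 0.509  -0.1723  0.0013] 0.74 [np.float64(250.8), np.float64(143.0)]
[ 0.4658 -0.2447 -0.0013] 0.71 [np.float64(321.4), np.float64(183.0)]
[ 0.5088 -0.174   0.0044] 0.82 [np.float64(251.9), np.float64(143.6)]
[ 0.544  -0.2466  0.0053] 0.61 [np.float64(323.4), np.float64(107.3)]
[ 0.4663 -0.2469  0.0106] 0.59 [np.float64(323.5), np.float64(185.6)]
```

View pics/w1.png

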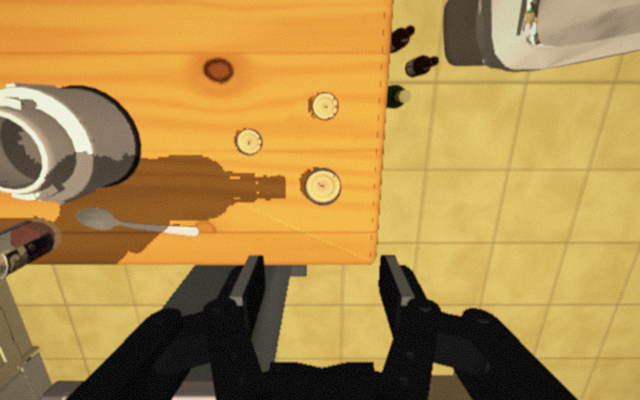

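The large candle is at pixel (322,186), world (0.466,-0.2455). Now I go down and grip it.

Emit:
drive_tool(travel=[[0, 0.0015, 0.045], [0, 0, 0.045], [0, 0, 0.04], [0, 0, 0.025], [0, 0, 0.01], [0, 0, 0], [0, 0, 0], [0, 0, 0], [0, 0, 0], [0, 0, 0]], turn=[[0, 0, 0], [0, 0, 0], [0, 0, 0], [0, 0, 0], [0, 0, 0], [0, 0, 0], [0, 0, 0], [0, 0, 0], [0, 0, 0], [0, 0, 0]], fingers=[0.06, 0.06, 0.06, 0.06, 0.06, 0.03, 0.03, 0.03, 0.03, 0.03], grip_force=25)

```text
clock: 3.85
position: [0.466, -0.2471, 0.0292]
eef_rot: [0.0, 1.0, -0.0, 0.001]
contact_force: [-1.2, 0.5, 5.8]
opening: 0.035
finger_force: 25.5
```

Emit:
drive_tool(travel=[[0, 0, 0.0], [0, 0, -0.03], [0, 0, -0.06], [0, 0, -0.06], [0.009, -0.048, -0.01], [0.009, -0.048, 0], [0.009, -0.048, 0], [0.01, -0.048, 0], [0.01, -0.048, 0], [0, 0, 0]], turn=[[0, 0, 0], [0, 0, 0], [0, 0, 0], [0, 0, 0], [0, 0, 0], [0, 0, 0], [0, 0, 0], [0, 0, 0], [0, 0, 0], [0, 0, 0]], fingers=[0.03, 0.03, 0.03, 0.03, 0.03, 0.03, 0.03, 0.03, 0.03, 0.03])

```text
clock: 5.1
position: [0.5128, -0.001, 0.1881]
eef_rot: [-0.002, 1.0, 0.005, 0.0]
contact_force: [0.2, -1.9, -0.7]
opening: 0.0348
finger_force: 25.2
```

Run:
```python
from h import *
s=get_state();p=imaging.camera("wrist"); save(p,"w2.png"); print(s["position"],s["opening"],s["finger_force"])
for t in("tub","lug_a","tea_light"):
  for d in finder.landmark_of(p,t): print(t,np.round(d["at"],4),round(d["conf"],2),w2pix(p,d["at"],s))
```

```text
[ 0.51282051 -0.00095322  0.18813213] 0.03475667087772716 25.18225721048431
tub [ 0.5129 -0.0082 -0.001 ] 0.81 [np.float64(328.3), np.float64(183.4)]
tub [ 0.556  -0.003   0.0772] 0.64 [np.float64(324.5), np.float64(156.3)]
lug_a [ 0.5525 -0.0031  0.0759] 0.91 [np.float64(324.5), np.float64(160.5)]
tea_light [ 0.5102 -0.004   0.1609] 0.95 [np.float64(326.1), np.float64(265.1)]
tea_light [ 0.5476 -0.2461 -0.0023] 0.95 [np.float64(559.8), np.float64(153.1)]
tea_light [ 0.5096 -0.1763  0.0012] 0.88 [np.float64(486.8), np.float64(188.7)]
```

View pics/w2.png

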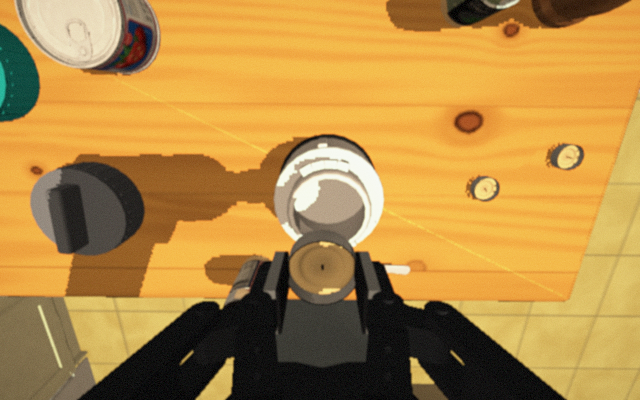

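The candle is held level at (322,268) and the tub mouth is at about (330,205). I shift 6 mm, lower it to the rim and release.

Emit:
drive_tool(travel=[[0, 0.006, 0.03], [0, 0, 0.03], [0, 0, 0.014], [0, 0, 0], [0, 0, 0], [0, 0, 0], [0, 0, 0], [0, 0, -0.04], [0, 0, -0.06], [0, 0, 0]], turn=[[0, 0, 0], [0, 0, 0], [0, 0, 0], [0, 0, 0], [0, 0, 0], [0, 0, 0], [0, 0, 0], [0, 0, 0], [0, 0, 0], [0, 0, 0]], fingers=[0.03, 0.03, 0.03, 0.03, 0.06, 0.06, 0.06, 0.06, 0.06, 0.06])

```text
clock: 6.55
position: [0.5156, -0.0129, 0.2192]
eef_rot: [-0.0, 1.0, -0.0, 0.006]
contact_force: [-0.0, 1.5, -0.1]
opening: 0.0601
finger_force: 0.0
```

Run:
```python
from h import *
s=get_state();p=imaging.camera("wrist"); save(p,"w3.png"); print(s["position"],s["opening"],s["eef_rot"])
im=p["color"][:,:,::-1].copy()
a=np.linspace(0,2*np.pi,60)
for r,z in((.03,.09),(.048,.064),(.048,0.0)):
    for t in a: 
        u=w2pix(p,[.513+r*np.cos(t),-.007+r*np.sin(t),z],s); cv2.circle(im,(int(u[0]),int(u[1])),0,(0,0,255),-1)
for t in (9,):
    for r in(.04,.048,-.04,-.048):
        u=w2pix(p,[.513+r*np.cos(np.radians(t)),-.007+r*np.sin(np.radians(t)),.08 if abs(r)<.045 else .06],s); cv2.circle(im,(int(u[0]),int(u[1])),1,(255,0,0),-1)
cv2.imwrite("pics/w3.png",cv2.resize(im[80:300,220:440],None,fx=2.7,fy=2.7))
for t in("tub","lug_a","tea_light"):
  for d in finder.landmark_of(p,t): print(t,np.round(d["at"],4),round(d["conf"],2),w2pix(p,d["at"],s))
```

```text
[ 0.51563323 -0.01288556  0.21917888] 0.06013100422093167 [-8.44750085e-05  9.99982774e-01 -9.30617431e-05  5.86824779e-03]
tub [ 0.5134 -0.013   0.0007] 0.84 [np.float64(321.1), np.float64(180.7)]
lug_a [ 0.5552 -0.0095  0.0788] 0.76 [np.float64(317.0), np.float64(156.0)]
tea_light [ 0.5091 -0.1748 -0.0009] 0.86 [np.float64(459.3), np.float64(184.0)]
tea_light [ 0.5133 -0.0098  0.0095] 0.58 [np.float64(318.2), np.float64(182.7)]
```

View pics/w3.png

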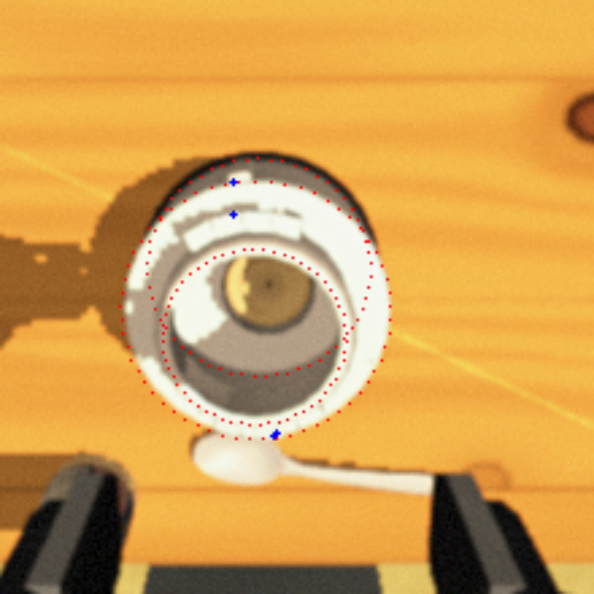

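The candle lies in the tub (crop pixel 268,290). The lug mark and ridge put the tub's x at about +8°. Next is the cap.

Emit:
drive_tool(travel=[[-0.004, -0.025, 0], [-0.004, -0.045, 0], [-0.004, -0.045, 0], [-0.004, -0.045, 0], [-0.004, -0.045, 0], [-0.004, -0.03, 0], [0, -0.015, 0], [0, 0, 0], [0, 0, 0], [0, 0, 0]], turn=[[0, 0, 0], [0, 0, 0], [0, 0, 0], [0, 0, 0], [0, 0, 0], [0, 0, 0], [0, 0, 0], [0, 0, 0.105], [0, 0, 0], [0, 0, 0]], fingers=[0.06, 0.06, 0.06, 0.06, 0.05, 0.05, 0.05, 0.05, 0.05, 0.05])

```text
clock: 8.0
position: [0.4887, 0.236, 0.2139]
eef_rot: [0.001, 0.999, -0.053, -0.0]
contact_force: [0.6, 0.6, 0.7]
opening: 0.0499
finger_force: 0.0
```

Run:
```python
from h import *
s=get_state();p=imaging.camera("wrist"); print(s["position"],s["opening"],s["eef_rot"],s["q"])
C=np.array([.491,.241,0])
for t in("cap","cap_bar"):
  for d in finder.landmark_of(p,t): print(t,np.round(d["at"],4),round(d["conf"],2),w2pix(p,d["at"],s))
im=p["color"][:,:,::-1].copy(); th=np.radians(-6)
for a,b in((32,7),(-32,7),(32,-7),(-32,-7),(0,0)):
    x=C+[a/1e3*np.cos(th)-b/1e3*np.sin(th),a/1e3*np.sin(th)+b/1e3*np.cos(th),.058]
    u=w2pix(p,x,s);print(u);cv2.circle(im,(round(u[0]),round(u[1])),1,(0,0,255),-1)
cv2.imwrite("pics/w4.png",cv2.resize(im[40:300,190:450],None,fx=2.3,fy=2.3))
```

```text
[0.48865789 0.23600922 0.21392369] 0.04994445140394694 [ 5.24549950e-04  9.98610106e-01 -5.27019084e-02 -2.99751594e-04] [-0.5255202   0.49279853  0.05226673  1.78910709 -0.03178493  0.86155532
 -2.13498238]
cap [ 0.6197  0.3141 -0.001 ] 0.98 [np.float64(230.3), np.float64(59.8)]
cap [ 0.4893  0.2394 -0.001 ] 0.77 [np.float64(317.8), np.float64(177.1)]
cap_bar [0.4922 0.2388 0.051 ] 0.95 [np.float64(317.5), np.float64(187.3)]
cap_bar [0.619  0.3161 0.0595] 0.9 [np.float64(207.1), np.float64(52.0)]
[np.float64(307.5), np.float64(157.5)]
[np.float64(308.5), np.float64(221.7)]
[np.float64(322.7), np.float64(157.5)]
[np.float64(322.6), np.float64(221.7)]
[np.float64(315.3), np.float64(190.8)]
```

View pics/w4.png

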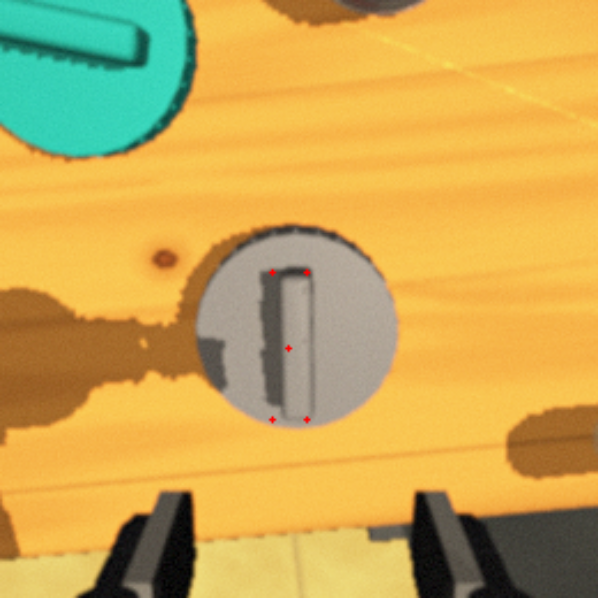

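The bar is at crop pixel (297,348), in line with the tool, so I only need to correct about 2 mm. Now I go down and grip it.

Emit:
drive_tool(travel=[[0.001, -0.002, 0.05], [0, 0, 0.05], [0, 0, 0.035], [0, 0, 0.014], [0, 0, 0.005], [0, 0, 0], [0, 0, 0], [0, 0, 0], [0, 0, 0], [0, 0, 0]], turn=[[0, 0, 0], [0, 0, 0], [0, 0, 0], [0, 0, 0], [0, 0, 0], [0, 0, 0], [0, 0, 0], [0, 0, 0], [0, 0, 0], [0, 0, 0]], fingers=[0.05, 0.05, 0.05, 0.05, 0.05, 0.005, 0.005, 0.005, 0.005, 0.005], grip_force=80)

```text
clock: 9.4
position: [0.4906, 0.2395, 0.0619]
eef_rot: [-0.001, 0.999, -0.052, 0.001]
contact_force: [-0.5, -0.5, 5.9]
opening: 0.0121
finger_force: 81.1
```

Emit:
drive_tool(travel=[[0, 0, -0.03], [0, 0, -0.05], [0, 0, -0.05], [0.004, 0.02, -0.02], [0.008, 0.04, 0], [0.008, 0.04, 0], [0.008, 0.041, 0], [0.008, 0.041, 0], [0.008, 0.041, 0], [0.004, 0.02, 0]], turn=[[0, 0, 0], [0, 0, 0], [0, 0, 0], [0, 0, 0], [0, 0, 0], [0, 0, 0], [0, 0, 0], [0, 0, 0], [0, 0, 0], [0, 0, 0]], fingers=[0.005, 0.005, 0.005, 0.005, 0.005, 0.005, 0.005, 0.005, 0.005, 0.005])

```text
clock: 10.65
position: [0.5115, -0.011, 0.2105]
eef_rot: [0.001, 0.999, -0.055, -0.0]
contact_force: [0.6, 0.9, -2.0]
opening: 0.0122
finger_force: 80.2
```

Emit:
drive_tool(travel=[[0, 0, 0], [0, 0, 0], [0, 0, 0], [0, 0, 0], [0, 0, 0], [0, 0, 0], [0, 0, 0], [0, 0, 0], [0, 0, 0], [0, 0, 0]], turn=[[0, 0, -0.183], [0, 0, -0.183], [0, 0, -0.183], [0, 0, -0.183], [0, 0, -0.183], [0, 0, -0.183], [0, 0, -0.183], [0, 0, -0.183], [0, 0, 0], [0, 0, 0]], fingers=[0.005, 0.005, 0.005, 0.005, 0.005, 0.005, 0.005, 0.005, 0.005, 0.005])

```text
clock: 11.9
position: [0.5117, -0.0078, 0.2104]
eef_rot: [0.0, 0.779, 0.627, -0.0]
contact_force: [0.2, 0.1, -0.6]
opening: 0.0119
finger_force: 80.2
```

Run:
```python
from h import *
s=get_state();print(s["position"],s["opening"],s["eef_rot"],s["contact_force"],s["moment"],s["q"])
for c in("top","scene","wrist"):
  p=imaging.camera(c)
  save(p,"w5%s.png"%c)
  for t in("tub","lug_a","cap","cap_bar"):
    for d in finder.landmark_of(p,t)[:2]: print(c,t,np.round(d["at"],4),round(d["conf"],2),w2pix(p,d["at"],s))
im=cv2.imread("pics/w5scene.png")[120:300,210:450];im2=cv2.imread("pics/w5wrist.png")[60:330,140:500]
cv2.imwrite("pics/w5.png",np.hstack([cv2.resize(im,(400,300)),cv2.resize(im2,(400,300))]))
```

```text
[ 0.5117426  -0.00779839  0.21036188] 0.0119374558858228 [ 7.70736779e-06  7.78822614e-01  6.27244235e-01 -8.15331704e-05] [ 0.21377027  0.09918883 -0.63801985] [-0.0254507  -0.04727302  0.03725732] [ 0.20696464  0.47260982 -0.34044912  1.86803641  0.20658955  0.83531832
 -0.45306665]
top tub [ 0.5143 -0.0059 -0.0009] 0.72 [np.float64(342.0), np.float64(218.9)]
top cap [0.6186 0.315  0.0053] 0.62 [np.float64(207.9), np.float64(175.2)]
top cap [ 0.5138 -0.013   0.1461] 0.48 [np.float64(348.9), np.float64(212.2)]
top cap_bar [0.6209 0.3138 0.0595] 0.84 [np.float64(202.6), np.float64(169.6)]
top cap_bar [ 0.5143 -0.0089  0.2016] 0.46 [np.float64(348.7), np.float64(208.8)]
scene tub [ 0.5107 -0.006   0.002 ] 0.84 [np.float64(321.2), np.float64(245.3)]
scene lug_a [ 0.5538 -0.0018  0.0738] 0.75 [np.float64(336.3), np.float64(212.9)]
scene cap [0.6202 0.318  0.    ] 0.91 [np.float64(292.1), np.float64(173.7)]
scene cap [ 0.511  -0.0101  0.1502] 0.6 [np.float64(322.8), np.float64(191.5)]
scene cap_bar [0.6201 0.3069 0.0633] 0.92 [np.float64(293.1), np.float64(156.4)]
scene cap_bar [ 0.5116 -0.0045  0.2066] 0.61 [np.float64(321.7), np.float64(166.1)]
wrist tub [ 0.5116 -0.0092 -0.0009] 0.94 [np.float64(321.2), np.float64(178.8)]
wrist lug_a [ 0.5552 -0.0078  0.0767] 0.88 [np.float64(369.3), np.float64(189.3)]
wrist cap [ 0.5115 -0.0076  0.1461] 0.98 [np.float64(320.4), np.float64(231.8)]
wrist cap_bar [ 0.5123 -0.006   0.1997] 0.96 [np.float64(321.0), np.float64(273.4)]
```

View pics/w5.png

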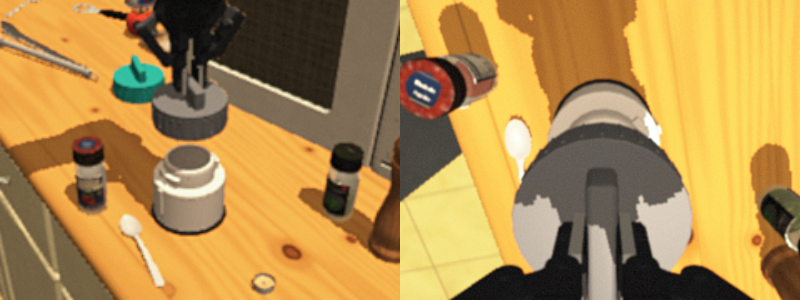

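The cap hangs level over the tub with its bar at about 78° (70° from tub x), and both jars still stand. Going down in slow steps.

Emit:
drive_tool(travel=[[0, 0.001, 0.03], [0, 0, 0.02], [0, 0, 0.005], [0, 0, 0.002], [0, 0, 0.002], [0, 0, 0.002], [0, 0, 0.002], [0, 0, 0.002], [0, 0, 0.002], [0, 0, 0]], turn=[[0, 0, 0], [0, 0, 0], [0, 0, 0], [0, 0, 0], [0, 0, 0], [0, 0, 0], [0, 0, 0], [0, 0, 0], [0, 0, 0], [0, 0, 0]], fingers=[0.005, 0.005, 0.005, 0.005, 0.005, 0.005, 0.005, 0.005, 0.005, 0.005])

```text
clock: 13.9
position: [0.5135, -0.007, 0.1434]
eef_rot: [-0.0, 0.778, 0.629, 0.001]
contact_force: [1.6, 2.3, -1.4]
opening: 0.0122
finger_force: 80.2
```

Emit:
drive_tool(travel=[[0, 0, 0.002], [0, 0, 0.002], [0, 0, 0.002], [0, 0, 0.002], [0, 0, 0]], turn=[[0, 0, 0], [0, 0, 0], [0, 0, 0], [0, 0, 0], [0, 0, 0]], fingers=[0.005, 0.005, 0.005, 0.005, 0.005])

```text
clock: 14.52
position: [0.5133, -0.007, 0.1354]
eef_rot: [-0.0, 0.778, 0.629, 0.001]
contact_force: [1.6, 4.4, -0.3]
opening: 0.0119
finger_force: 80.6
```

Emit:
drive_tool(travel=[[0.001, 0, 0.002], [0, 0, 0.002], [0, 0, 0.001], [0, 0, 0]], turn=[[0, 0, 0], [0, 0, 0], [0, 0, 0], [0, 0, 0]], fingers=[0.005, 0.005, 0.005, 0.005])

```text
clock: 15.02
position: [0.5134, -0.0069, 0.1309]
eef_rot: [0.0, 0.778, 0.628, 0.0]
contact_force: [0.2, 3.5, 5.3]
opening: 0.0122
finger_force: 81.3
```

Emit:
drive_tool(travel=[[0, 0, 0.002], [0, 0, 0.002], [0, 0, 0], [0, 0, 0]], turn=[[0, 0, 0], [0, 0, 0], [0, 0, 0], [0, 0, 0]], fingers=[0.005, 0.005, 0.005, 0.005])

```text
clock: 15.52
position: [0.5134, -0.0069, 0.1273]
eef_rot: [0.0, 0.778, 0.628, 0.0]
contact_force: [-0.5, 3.7, 8.3]
opening: 0.0121
finger_force: 81.7
```

The spring carries about 9.9 N (reading plus cap weight) and the cap origin is near 65 mm, in the middle of the window. Now I turn it clockwise.

Emit:
drive_tool(travel=[[0, 0, 0], [0, 0, 0], [0, 0, 0], [0, 0, 0], [0, 0, 0], [0, 0, 0]], turn=[[0, 0, 0.12], [0, 0, 0.12], [0, 0, 0.12], [0, 0, 0.12], [0, 0, 0.12], [0, 0, 0]], fingers=[0.005, 0.005, 0.005, 0.005, 0.005, 0.005])

```text
clock: 16.27
position: [0.5142, -0.0073, 0.1277]
eef_rot: [0.001, 0.929, 0.37, 0.001]
contact_force: [1.1, 3.5, 8.3]
opening: 0.0119
finger_force: 81.6
```

Run:
```python
from h import *
s=get_state();print(s["position"],s["contact_force"],s["moment"],np.degrees(2*np.arctan2(s["eef_rot"][2],s["eef_rot"][1])))
```

```text
[ 0.51424588 -0.00730419  0.12765934] [1.14745546 3.48902704 8.29077754] [ 0.73328461 -0.14917779 -0.10625774] 43.408370856605025
```

Emit:
drive_tool(travel=[[0, 0, 0], [0, 0, 0], [0, 0, 0], [0, 0, 0], [0, 0, 0], [0, 0, 0]], turn=[[0, 0, 0.1], [0, 0, 0.1], [0, 0, 0.1], [0, 0, 0.1], [0, 0, 0.1], [0, 0, 0]], fingers=[0.005, 0.005, 0.005, 0.005, 0.005, 0.005])

```text
clock: 17.02
position: [0.5146, -0.0082, 0.1278]
eef_rot: [0.001, 0.992, 0.128, 0.002]
contact_force: [1.8, 2.1, 8.7]
opening: 0.0123
finger_force: 81.6
```

Run:
```python
from h import *
s=get_state();print(s["position"],s["contact_force"],s["moment"],np.degrees(2*np.arctan2(s["eef_rot"][2],s["eef_rot"][1])))
```

```text
[ 0.51457293 -0.00815292  0.12777164] [1.78037443 2.06945781 8.69974667] [ 0.46884921 -0.29652279 -0.02240771] 14.731174969309032
```

Free so far. I continue to the stop in small steps and watch the moment.

Emit:
drive_tool(travel=[[0, 0, 0], [0, 0, 0], [0, 0, 0], [0, 0, 0]], turn=[[0, 0, 0.05], [0, 0, 0.05], [0, 0, 0.04], [0, 0, 0]], fingers=[0.005, 0.005, 0.005, 0.005])

```text
clock: 17.52
position: [0.5146, -0.0079, 0.1278]
eef_rot: [0.001, 0.998, 0.059, 0.002]
contact_force: [1.2, 2.3, 8.8]
opening: 0.0124
finger_force: 81.6
```

Run:
```python
from h import *
s=get_state();print(s["position"],s["contact_force"],s["moment"],np.degrees(2*np.arctan2(s["eef_rot"][2],s["eef_rot"][1])))
```

```text
[ 0.51462283 -0.00788432  0.12779083] [1.16072997 2.31537449 8.79399294] [ 0.62039511 -0.32952132  0.08741346] 6.7890360795450535
```

Emit:
drive_tool(travel=[[0, 0, 0], [0, 0, 0], [0, 0, 0]], turn=[[0, 0, 0.04], [0, 0, 0.04], [0, 0, 0]], fingers=[0.005, 0.005, 0.005])

```text
clock: 17.9
position: [0.5149, -0.0067, 0.1278]
eef_rot: [0.0, 1.0, 0.02, 0.002]
contact_force: [2.0, 4.3, 8.4]
opening: 0.012
finger_force: 81.6
```

Run:
```python
from h import *
s=get_state();print(s["position"],s["contact_force"],s["moment"],np.degrees(2*np.arctan2(s["eef_rot"][2],s["eef_rot"][1])))
```

```text
[ 0.51492045 -0.00668165  0.12783872] [1.96433208 4.33583913 8.38520618] [ 0.96886065 -0.44523107  0.27369018] 2.3295572841284584
```

Emit:
drive_tool(travel=[[0, 0, 0], [0, 0, 0], [0, 0, 0]], turn=[[0, 0, 0.04], [0, 0, 0.02], [0, 0, 0]], fingers=[0.005, 0.005, 0.005])

```text
clock: 18.27
position: [0.515, -0.0064, 0.1279]
eef_rot: [0.001, 1.0, -0.006, 0.002]
contact_force: [1.7, 3.3, 8.7]
opening: 0.0121
finger_force: 85.8
```

Run:
```python
from h import *
s=get_state();print(s["position"],s["contact_force"],s["moment"],np.degrees(2*np.arctan2(s["eef_rot"][2],s["eef_rot"][1])))
p=imaging.camera("wrist"); save(p,"w6.png",(160,40,480,300),2)
for c in("wrist","scene"):
  p=imaging.camera(c)
  for t in("lug_a","cap","cap_bar"):
    for d in finder.landmark_of(p,t)[:2]: print(c,t,np.round(d["at"],4),round(d["conf"],2))
```

```text
[ 0.51501505 -0.00643675  0.12787061] [1.73778816 3.26539409 8.71469205] [ 0.8672885  -0.40486803  1.45026964] -0.6503821076991135
wrist lug_a [ 0.5543 -0.0063  0.0767] 0.78
wrist cap [ 0.5142 -0.0059  0.0657] 0.76
wrist cap_bar [ 0.5143 -0.0075  0.1215] 0.61
scene cap [ 0.5112 -0.0048  0.0667] 0.73
scene cap [ 0.6198  0.3142 -0.0023] 0.6
scene cap_bar [ 0.5143 -0.0014  0.1243] 0.9
scene cap_bar [0.6218 0.3099 0.0606] 0.86
```

View pics/w6.png

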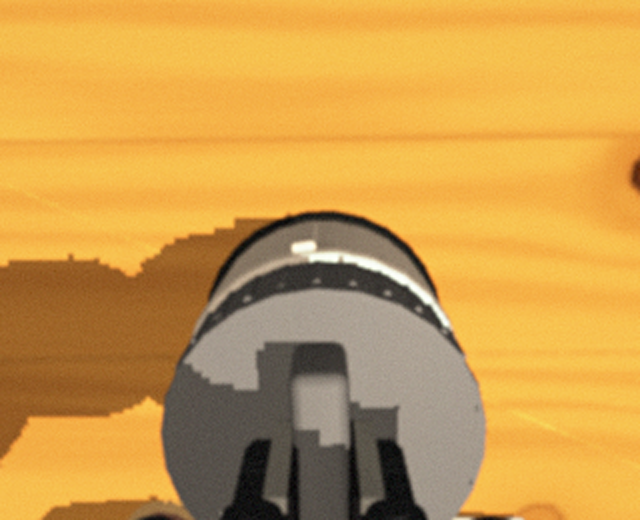

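The moment jumped to 1.45 Nm, so the cap is at the stop. The ridge at crop pixel (303,247) agrees with the bar being nearly in line with tub x. I let the spring rise, open and withdraw.

Emit:
drive_tool(travel=[[0, 0, -0.002], [0, 0, -0.002], [0, 0, 0], [0, 0, 0], [0, 0, 0], [0, 0, 0], [0, 0, -0.03], [0, 0, -0.05], [0, 0, -0.02], [0, 0, 0]], turn=[[0, 0, 0], [0, 0, -0.015], [0, 0, 0], [0, 0, 0], [0, 0, 0], [0, 0, 0], [0, 0, 0], [0, 0, 0], [0, 0, 0], [0, 0, 0]], fingers=[0.005, 0.005, 0.005, 0.045, 0.045, 0.045, 0.045, 0.045, 0.045, 0.045])

```text
clock: 19.98
position: [0.5136, -0.0075, 0.2316]
eef_rot: [0.0, 1.0, -0.004, 0.002]
contact_force: [0.1, -0.1, 0.4]
opening: 0.0452
finger_force: 0.0
```

Run:
```python
from h import *
s=get_state();print(s["position"],s["contact_force"])
ims=[]
for c in("wrist","scene"):
  p=imaging.camera(c); im=p["color"][:,:,::-1]
  ims.append(cv2.resize(im[60:300,200:440] if c=="wrist" else im[130:310,230:450],(400,400 if c=="wrist" else 327)))
  for t in("lug_a","cap","cap_bar","tub","back_jar","tin","front_jar"):
    for d in finder.landmark_of(p,t)[:2]: print(c,t,np.round(d["at"],4),round(d["conf"],2))
ims[1]=cv2.copyMakeBorder(ims[1],0,73,0,0,cv2.BORDER_CONSTANT)
cv2.imwrite("pics/w7.png",np.hstack(ims))
```

```text
[ 0.51359961 -0.00747396  0.23162404] [ 0.09229496 -0.12494565  0.3809973 ]
wrist lug_a [ 0.555  -0.0058  0.0764] 0.62
wrist cap [ 0.5138 -0.0047  0.0716] 0.96
wrist cap [0.6203 0.3179 0.0014] 0.94
wrist cap_bar [ 0.5156 -0.0056  0.1222] 0.78
wrist back_jar [ 0.6752 -0.1235  0.0035] 0.6
wrist tin [0.658  0.1799 0.0036] 0.86
wrist front_jar [ 0.4063  0.0697 -0.0033] 0.85
wrist front_jar [ 0.5142 -0.004   0.0704] 0.72
scene cap [0.6195 0.3161 0.    ] 0.91
scene cap [ 0.5102 -0.0043  0.0726] 0.88
scene cap_bar [0.5169 0.0009 0.1295] 0.88
scene cap_bar [0.6182 0.3106 0.063 ] 0.77
scene tub [ 0.5115 -0.0036  0.0022] 0.67
scene back_jar [ 0.6801 -0.1187  0.0017] 0.74
scene back_jar [ 0.5135 -0.0058  0.0741] 0.19
scene tin [ 0.6575  0.1859 -0.0017] 0.88
scene tin [ 0.408   0.0729 -0.0021] 0.5
scene front_jar [ 4.082e-01  7.550e-02 -3.000e-04] 0.74
```

View pics/w7.png

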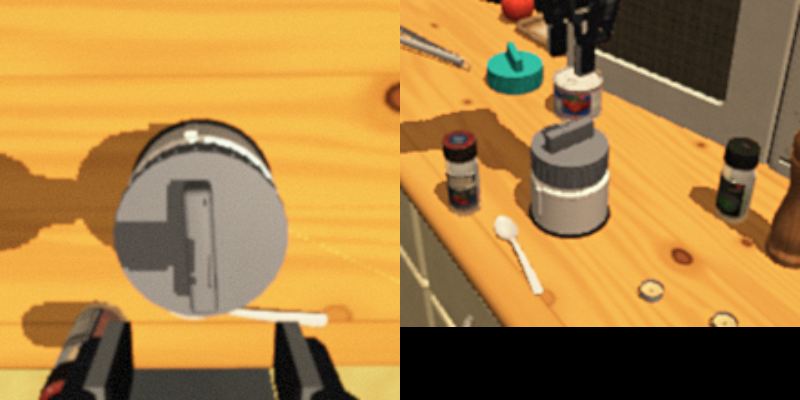

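The cap is level at about 71–72 mm, and its bar (crop pixels (198,185) to (207,312)) is in line with the tub's ridge. Both jars and the tin stand where they were, and the gripper is clear.

```bash
python3 -c "
from h import *
print(job.hand_in())"
```

```text
the job is handed in; nothing more can be done
None
```

The job is handed in, at about 20 s of the 54 s. The largest tea light is in the tub and the grey cap is turned to its stop. The last look put it at about 71–72 mm, the locked height. Both jars and the tin are still standing; the hand-in returned no verdict.

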